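Seat a plaster colonnette in its V-block and hold it down for carving

ROBOT

A 6-joint arm with a two-finger parallel gripper is mounted at the origin on the work surface. World frame = base frame: x ahead of the robot, y to its left, z up, the work surface at z = 0. Lengths are in m, angles in degrees, forces in N, time in s.
With the tool pointing down it reaches from about 0.25 to 0.85 m from the base axis. Payload 12.5 kg.
Tool frame: the origin (TCP) lies on the centre line of the jaws, within the pads' length; the fingertips stand 25 mm ahead of it and the grasp point (between the pads) lies 6 mm ahead of it (tips_ahead is the distance from the TCP to the fingertips, in m); z points along the fingers, x is the direction in which the jaws open and shut, and the axes are right-handed (so a half turn about z gives the same grasp; the last joint's range is limited). The gripper opens to 93 mm and grips with 3 to 60 N. Pads are 15 mm wide; open, the fingers measure 128 mm over their backs; the gripper's body (75 mm by 188 mm) begins 65 mm behind the grasp point.
Start: joints at [58.808, 20.094, 94.641, -0, 65.266, -4.847], TCP at [0.244, 0.493, 0.211] pointing down, gripper open.
Joint ranges: [-157.81, 157.81], [-45, 120.19], [0.68, 151.7], [-89.99, 269.99], [4.06, 180], [-164.3, 164.3]. Speed limits (degrees/s): [127.2, 127.2, 159.86, 180, 180, 180].

INTERFACE

Orientations are given as a 3x3 rotation matrix whose columns are the frame's x, y, z axes.
In Python, from bench import observe, camera, hand_in, tips_ahead gives the robot as it stands.
- The arm moves only by the tool send_rows, never from a script. Its argument "deltas" is a list of rows, each a list of 3 entries, a list of its own where there are three numbers: the shift along the tool's x, y, z in cm, then the turn, a rotation vector about the tool's x, y, z in rad, then the opening, from -1 (shut) to 1 (fully open), so that 0 is half open. A call has exactly 10 rows; each row is the pose to reach, as a shift and turn from the pose commanded when the call began, along the tool's axes at that moment; what a row does not reach only later rows make up. A row lasts 1/12 s, in which the tool goes at most 41.7 mm and 7.16 degrees, less where a joint would pass 70% of its speed; a pose out of reach is approached as far as the arm can. A call with a gripper value outside its range is refused whole. The fingers move at their own pace and stop on an object; "squeeze" is the grip in N (left out, the last holds). Time passes only in rows, so rows that repeat a pose let the fingers close, or fill a call up. It gives the time, the measured TCP pose, the force and the opening at its end, in the units of the state.
- observe(): the state, without advancing time (a new reading comes with each control period).
- camera(name): name is "scene" or "top"; returns a dict with "pixels" (384x512x3 uint8, blue, green, red), "intrinsics" (3x3 intrinsics, pixels), "k1" (the pictures are not rectified: a ray, as slopes to the right and down, at radius r is drawn at 1 + k1 r^2 times it, then the intrinsics apply), "R" (3x3) and "t" (3): a world point X has camera coordinates R X + t. Camera axes: x right, y down, z forward; pixel columns grow to the right and rows downward; lengths in m; the calibration is good to about 2 mm. A picture is of the moment at which its call begins. There is no depth.
- hand_in(): hands the job in, once; it reports no verdict.
The state is a dict: "time": time; "joints": joint angles; "joint_vel": joint speeds; "joint_torque": joint torques, N m; "eef_pos": TCP position; "orientation": TCP orientation; "contact_force": force on the tool from outside, world axes, zero at the start; "ft_torque": the same for the moment, N m; "width": opening from 0.0 (shut) to 1.0 (fully open).
Only numpy, scipy, OpenCV 4.12 (cv2) and the standard library are available. Lean on these libraries where they do the work, as an engineer would, in place of code of your own. Each camera call takes 0.05 s, during which the arm holds its last target. There are 200 camera calls.

TASK

Set the wooden V-block flat on the fixture board, in the pocket between the stops, and let go of it; then lay the thick plaster colonnette (not the thin one) lengthwise in its vee, centred so that both ends stick out equally. Press it down so that it bears firmly on both sloping faces, with roughly 10 newtons (like a kilogram resting on it) and no hard knocks, as plaster is brittle, and finish while still pressing it down. Leave everything else on the bench where it is.

Things in the scene. Friction and masses are not known exactly. Their poses are not given: they have to be found in the camera images.
- board: Fixture board, plywood, fixed, 170 (x) x 150 (y) x 12 mm. On it six dark wooden stops, 14 mm high, enclose a pocket 97 mm (x) by 71 mm (y): one 40 mm wide at the middle of each x end; on each y side two, 18 mm long and 12 mm thick, centred 37.5 mm either side of the middle, so a 57 mm gap is left for a finger. Origin: centre of the underside, z up.
- pocket (a point): Centre of the pocket on the board's top face (12 mm above the table); same axes as the board.
- vblock: Loose V-block of pale wood, about 0.28 kg: 90 mm long (x, along the vee), 64 mm wide (y), 44 mm high, with flat vertical sides to grip across y. The vee is 90 degrees, open upward, 44 mm wide at the top; its bottom line is 22 mm above the underside. Same shape turned by 180 degrees. Origin: centre of the underside, x along the vee, z up.
- seat (a point): Where the colonnette's centre lies when properly seated in the V-block: on the V-block's middle, 57.4 mm above its underside (13.4 mm above its top edges). Moves with the V-block; same axes.
- face_left: Sloping face of the vee on the V-block's +y side. Part of the V-block; origin and axes as the V-block's.
- face_right: Sloping face of the vee on the V-block's -y side. Part of the V-block; origin and axes as the V-block's.
- colonnette: The thick white plaster colonnette: round shaft 50 mm in diameter, 130 mm long, with a tenon 30 mm in diameter and 15 mm long at each end (160 mm overall), about 0.33 kg. At the start it lies on its rest, axis level, 33 mm above the table. Origin: its centre; x along its axis (y and z roll with it). Either end may go either way.
- rest_colonnette: Low wooden rest under the thick colonnette, fixed to the table: 100 mm long along the rod (x), 62 mm wide, 8 mm thick with two battens that reach 16 mm above the table and keep the rod from rolling. Origin: centre of the underside.
- rest_thin_rod: The similar rest under the thin rod, fixed, 53 mm wide, battens up to 16 mm. Origin: centre of the underside.
- thin_rod: Bystander: a thinner plaster rod of the same shape, shaft 32 mm in diameter, 130 mm long, 160 mm overall, lying on its rest with its axis 24 mm above the table. Origin: its centre, x along its axis.
- relief_tile: Bystander: white plaster tile with a raised ornament, 100 x 100 x 28 mm. Origin: centre of the underside.
- mallet: Bystander: hammer lying to the right. Origin: underside.
- scraper: Bystander: scraper (spatula) lying flat beyond the board. Origin: underside.
- brush: Bystander: brush lying flat at the left. Origin: underside.
- jar: Bystander: white jar, 70 mm in diameter, 85 mm high, at the right. Origin: centre of the underside.
- tape_measure: Bystander: yellow tape measure, 70 x 35 x 60 mm, standing at the left. Origin: centre of the underside.
Not all that is in view belongs to the job. What is shaped like the vblock but pink is not meant.

How it is judged (in metres and radians):
On the way, in this order (a step that is already met when the one before it is completed fails the run):
1. the V-block stands flat in the pocket between the stops, let go (horizontal distance between vblock and pocket below 0.007 m and z of vblock in the frame of pocket between -0.003 and 0.003 m and angle between vblock's own z axis and vertical below 0.05 rad and angle between the x axis of vblock and the x axis of pocket, either way round below 0.15 rad and contact force between vblock and the fingers below 0.1 N and linear speed of vblock below 0.02 m/s), for 0.2 s.
2. the colonnette lies centred in the vee, on both faces (horizontal distance between vblock and pocket below 0.007 m and z of vblock in the frame of pocket between -0.003 and 0.003 m and angle between vblock's own z axis and vertical below 0.05 rad and angle between the x axis of vblock and the x axis of pocket, either way round below 0.15 rad and x of colonnette in the frame of seat between -0.012 and 0.012 m and y of colonnette in the frame of seat between -0.003 and 0.003 m and z of colonnette in the frame of seat between -0.003 and 0.003 m and angle between the x axis of colonnette and the x axis of seat, either way round below 0.06 rad and contact force between colonnette and face_left above 0.5 N and contact force between colonnette and face_right above 0.5 N), for 0.2 s.
At the end, for the whole second after the job is handed in: V-block flat in the pocket (7 mm, 0.15 rad); colonnette in its vee: parallel to 0.06 rad, centred lengthwise to 12 mm, within 3 mm of its seat sideways and in height; fingers still pressing it (over 3 N), each sloping face carrying over 5 N; both at rest (all of step 2 and contact force between colonnette and face_left above 5 N and contact force between colonnette and face_right above 5 N and contact force between colonnette and the fingers above 3 N and linear speed of each of colonnette, vblock below 0.02 m/s); the arm keeps its last pose, push and grip.
It fails at once if a bystander is moved more than 25 mm (distance of any of relief_tile, thin_rod, mallet, scraper, brush, jar, tape_measure from where it was at the start of the episode above 0.025 m).
It fails at once if the colonnette is banged or crushed into the vee (over 40 N on a face) (contact force between colonnette and face_left above 40 N or contact force between colonnette and face_right above 40 N).
It also fails if it takes over 64 s, if anything falls off the work surface, if the arm or the gripper's body presses on something with over 40 N, if the wrist force passes 120 N, or if a joint passes its speed limit or range.

## Working session

There is one attempt and no reset: what is moved stays moved. The work goes in short steps, Python scripts to look and compute and a tool call to move; the robot and the scene stay as the last step left them, time stands still between calls to the robot, and variables do not carry over. Pictures are saved under pics/ and viewed, about 8 in all and at most 12, crops included, and the job is handed in when it is done.

Besides the shell and the picture viewer there is one more tool, called after "Call:" as a command line: name --argument value ..., lists and objects as JSON in quotes. send_rows: Moves the arm, as the interface text tells. Its arguments: {"type":"object","properties":{"deltas":{"type":"array","items":{"type":"array"}},"squeeze":{"type":"number"}},"required":["deltas"]}

```bash
mkdir -p pics
cat > h.py <<'E'
import numpy as np, cv2
from bench import observe, camera, hand_in, tips_ahead
def ray(c,uv):
    K=np.array(c["intrinsics"],float);k=c["k1"]
    uv=np.atleast_2d(np.array(uv,float))
    p=cv2.undistortPoints(uv[:,None],K,np.array([k,0,0,0,0.]))[:,0]
    R=np.array(c["R"]);t=np.array(c["t"])
    return -R.T@t, np.c_[p,np.ones(len(p))]@R
def on_plane(c,uv,z):
    o,d=ray(c,uv); return o+d*((z-o[2])/d[:,2])[:,None]
def proj(c,X):
    X=np.atleast_2d(np.array(X,float))
    return cv2.projectPoints(X,cv2.Rodrigues(np.array(c["R"],float))[0],np.array(c["t"],float),np.array(c["intrinsics"],float),np.array([c["k1"],0,0,0,0.]))[0][:,0]
E
python3 - <<'E'
from h import *
import pickle
for n in("scene","top"):
    c=camera(n); pickle.dump(c,open(n+".pkl","wb")); cv2.imwrite(f"pics/{n}0.png",cv2.resize(c["pixels"],(800,600),interpolation=cv2.INTER_CUBIC))
    print(n,c["intrinsics"],c["k1"],-np.array(c["R"]).T@c["t"],np.array(c["R"])[2])
print(observe(),tips_ahead)
E
```

```text
scene [[433.31639505   0.         254.32633993]
 [  0.         433.31639505 190.02656067]
 [  0.           0.           1.        ]] -0.06197293936626013 [1.47181914 0.54108468 0.79341842] [-0.72542292 -0.42484739 -0.54154066]
top [[460.9738604    0.         254.74545876]
 [  0.         460.9738604  192.56604192]
 [  0.           0.           1.        ]] -0.10165920521643326 [0.37529587 0.01724187 1.61999934] [ 1.08032824e-01 -9.83665828e-04 -9.94146841e-01]
{'time': 0.1, 'joints': array([ 5.88080951e+01,  2.01218926e+01,  9.46722605e+01,  4.90006700e-04,
        6.52647688e+01, -4.84764769e+00]), 'joint_vel': array([-0.03436892,  0.06923699, -0.19682722,  0.06296154, -0.03433982,
       -0.07738337]), 'joint_torque': array([ 1.48103263e-03, -4.98037863e+01, -2.85700464e+01,  7.00378628e-02,
        2.40010698e-02, -7.05842604e-05]), 'eef_pos': array([0.24388903, 0.49262598, 0.21015591]), 'orientation': array([[ 4.43766469e-01,  8.96142305e-01, -5.39250409e-04],
       [ 8.96141882e-01, -4.43766786e-01, -8.75694209e-04],
       [-1.02404805e-03, -9.46411497e-05, -9.99999471e-01]]), 'contact_force': array([ 0.2029913 ,  0.70483602, -0.14666064]), 'ft_torque': array([-0.00779933, -0.01706376,  0.04287928]), 'width': 1.0041908390268475} 0.025
```

View pics/scene0.png

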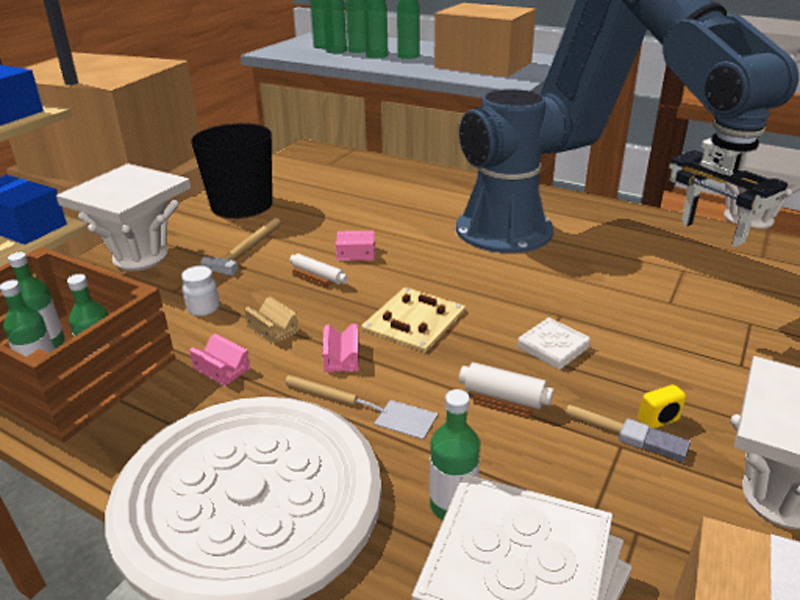

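View pics/top0.png

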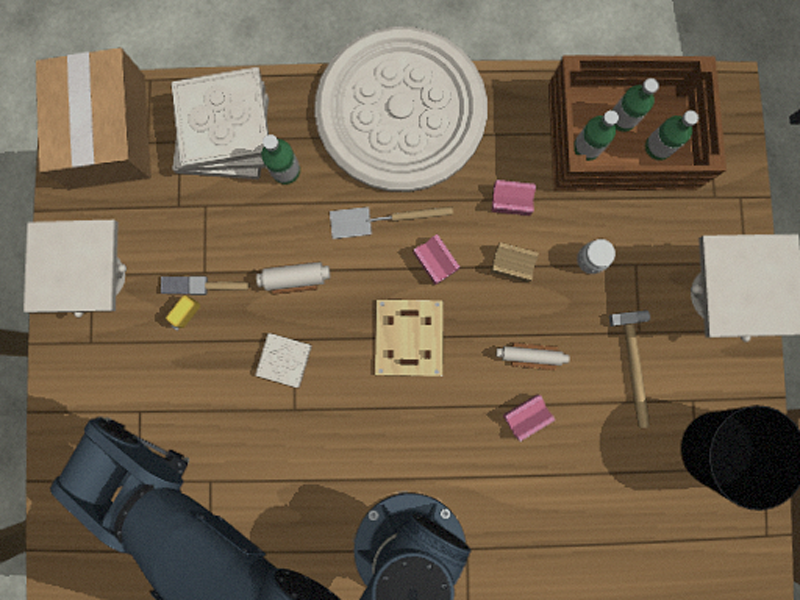

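Candidates in the enlarged top view:
- **V-block:** pale wood at (515,262). The pink ones at (437,258), (514,197) and (529,418) are rejected.
- **Colonnette:** thick rod at (293,277). The thin one at (533,356) is rejected.

Next I check the choice in a close crop and measure.

Run:
```python
from h import *
import pickle
c=pickle.load(open("top.pkl","rb"));s=pickle.load(open("scene.pkl","rb"))
im=c["pixels"]
cr=lambda i,x,y,w,h,f:cv2.resize(i[y:y+h,x:x+w],(w*f,h*f),interpolation=cv2.INTER_NEAREST)
A=cr(im,305,145,50,46,8);B=cr(im,235,187,52,58,7)
S=s["pixels"];C=cr(S,150,182,50,46,8);D=cr(S,225,178,80,50,5)
out=np.zeros((600,800,3),np.uint8)
for (i,x,y) in((cr(im,305,145,50,37,8),0,0),(cr(im,235,187,50,60,5),420,0),(cr(S,150,182,50,37,8),0,300),(cr(S,225,178,80,50,5),400,300)):
    h,w=i.shape[:2];h=min(h,600-y);w=min(w,800-x);out[y:y+h,x:x+w]=i[:h,:w]
cv2.imwrite("pics/crop1.png",out)
hsv=cv2.cvtColor(im,cv2.COLOR_BGR2HSV)
# colonnette
m=((hsv[...,1]<50)&(hsv[...,2]>110)).astype(np.uint8)
def comp(m,x,y):
    n,l,st,_=cv2.connectedComponentsWithStats(m);w=l[y-3:y+4,x-3:x+4];k=np.bincount(w[w>0]).argmax();return (l==k).astype(np.uint8)
for nm,x,y,z in(("col",187,177,.033),("thin",341,228,.024)):
    r=comp(m,x,y); q=np.argwhere(r)[:,::-1]; P=on_plane(c,q,z)[:,:2]
    rc=cv2.minAreaRect(P.astype(np.float32)); b=cv2.boxPoints(rc)
    u,sv,vt=np.linalg.svd(P-P.mean(0),full_matrices=False)
    print(nm,len(q),P.mean(0),rc,"pca",vt[0],np.degrees(np.arctan2(vt[0][1],vt[0][0])))
    # scene ground too
for p in((329,167),(320,168),(338,167),(329,160),(250,195),(260,205),(260,225),(310,150)): print(p,im[p[1],p[0]],hsv[p[1],p[0]])
```

```text
col 589 [0.60944457 0.2495132 ] ((0.6093596816062927, 0.25043123960494995), (0.048425208777189255, 0.1631706953048706), 5.594690322875977) pca [-0.09456392  0.99551879] 95.42622112938017
thin 367 [ 0.42182098 -0.28023366] ((0.42199650406837463, -0.27941375970840454), (0.15872164070606232, 0.030102506279945374), 83.2165756225586) pca [-0.11458763 -0.99341314] -96.57984073566023
(329, 167) [ 94 126 148] [ 18  93 148]
(320, 168) [ 88 119 137] [ 19  91 137]
(338, 167) [ 85 117 135] [ 19  94 135]
(329, 160) [ 87 118 137] [ 19  93 137]
(250, 195) [130 174 197] [ 20  87 197]
(260, 205) [135 182 197] [ 23  80 197]
(260, 225) [138 185 199] [ 23  78 199]
(310, 150) [ 72 104 133] [ 16 117 133]
```

View pics/crop1.png

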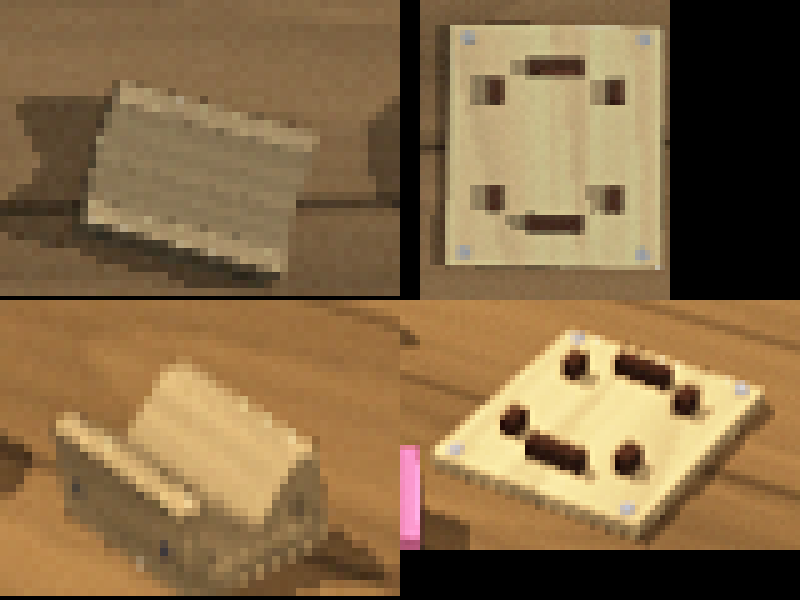

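The crop shows the pale-wood V-block standing upright with its vee open upward. Its top corners in the crop are about (117,82), (318,140), (283,272) and (87,222). The board shows all six stops, with its long side along the image vertical. Next: precise positions.

```bash
cat >> h.py <<'E'
def rect_from(c,m,z):
    P=on_plane(c,np.argwhere(m)[:,::-1],z)[:,:2]; return cv2.minAreaRect((P*1000).astype(np.float32)),P.mean(0)*1000
def biggest(m,box):
    x0,y0,x1,y1=box;k=np.zeros_like(m);k[y0:y1,x0:x1]=m[y0:y1,x0:x1]
    n,l,st,ce=cv2.connectedComponentsWithStats(k);return (l==1+st[1:,4].argmax()).astype(np.uint8)
def stops(c,box,z=.026):
    im=c["pixels"];m=(im.max(2)<85).astype(np.uint8)
    x0,y0,x1,y1=box;k=np.zeros_like(m);k[y0:y1,x0:x1]=m[y0:y1,x0:x1]
    n,l,st,ce=cv2.connectedComponentsWithStats(k)
    return [(st[i,4],*np.round(on_plane(c,ce[i],z)[0][:2]*1000,1)) for i in range(1,n) if st[i,4]>5]
E
python3 - <<'E'
from h import *
import pickle
c=pickle.load(open("top.pkl","rb"));s=pickle.load(open("scene.pkl","rb"))
im=c["pixels"]
hsv=cv2.cvtColor(im,cv2.COLOR_BGR2HSV)
m=(hsv[...,2]>165).astype(np.uint8)
b=biggest(m,(235,185,290,250)); b=cv2.morphologyEx(b,cv2.MORPH_CLOSE,np.ones((9,9)))
print("board",rect_from(c,b,.012))
for r in stops(c,(243,192,283,238)): print(r)
print("scene stops")
for r in stops(s,(240,183,290,217)): print(r)
q=np.array([(117,82),(318,137),(283,272),(87,222)])/8-.5+[305,145]
Q=on_plane(c,q,.044)[:,:2]*1000
print("vb top",Q,Q.mean(0),[np.linalg.norm(Q[i]-Q[i-1]) for i in range(4)])
d=(Q[0]-Q[1])+(Q[3]-Q[2]);print("x axis deg",np.degrees(np.arctan2(d[1],d[0])))
# scene: top outer corners of near rail & far rail ends
q=np.array([(62,418),(198,508),(180,362),(312,440)])/8-.5+np.array([150,182-37.5])
Q=on_plane(s,q,.044)[:,:2]*1000;print("scene vb",Q,Q.mean(0))
# colonnette in scene
S=s["pixels"];h2=cv2.cvtColor(S,cv2.COLOR_BGR2HSV)
w=biggest(((h2[...,1]<45)&(h2[...,2]>120)).astype(np.uint8),(285,225,362,268));print("col scene",rect_from(s,w,.04),w.sum())
E
```

```text
board (((468.04803466796875, -4.791389465332031), (146.31866455078125, 167.9738006591797), 88.55802154541016), array([468.30270691,  -6.18254499]))
(np.int32(26), np.float64(522.7), np.float64(-6.2))
(np.int32(10), np.float64(505.5), np.float64(34.7))
(np.int32(13), np.float64(502.5), np.float64(-48.1))
(np.int32(10), np.float64(432.8), np.float64(36.0))
(np.int32(10), np.float64(429.1), np.float64(-45.8))
(np.int32(33), np.float64(414.4), np.float64(-4.4))
scene stops
(np.int32(15), np.float64(441.5), np.float64(-42.5))
(np.int32(40), np.float64(425.2), np.float64(-1.8))
(np.int32(17), np.float64(445.3), np.float64(39.4))
(np.int32(18), np.float64(515.9), np.float64(-45.5))
(np.int32(49), np.float64(533.1), np.float64(-5.4))
(np.int32(18), np.float64(519.7), np.float64(37.3))
vb top [[ 674.49174601 -210.80205287]
 [ 648.73016996 -297.71194839]
 [ 589.7845937  -279.9431841 ]
 [ 613.19504636 -195.53913029]] [ 631.55038901 -245.99907891] [np.float64(63.16836386141828), np.float64(90.64760747241964), np.float64(61.56549314421374), np.float64(87.59048803029897)]
x axis deg 73.98499907269611
scene vb [[ 644.18418569 -299.03861612]
 [ 667.39208134 -212.29044678]
 [ 589.54258252 -283.60985829]
 [ 609.56418388 -202.00459604]] [ 627.67075836 -249.23587931]
col scene (((613.9035034179688, 246.5863037109375), (71.8833999633789, 163.66697692871094), 5.795458793640137), array([614.09620989, 248.77045288])) 983
```

```bash
cat >> h.py <<'E'
from scipy.spatial.transform import Rotation as Ro
def go(x,y,z,a):
    "delta (cm, rad in tool axes) to TCP x,y,z (mm), tool down, jaw axis at world angle a deg"
    o=observe();R0=np.array(o["orientation"]);a=np.radians(a)
    R=np.array([[np.cos(a),np.sin(a),0],[np.sin(a),-np.cos(a),0],[0,0,-1.]])
    d=R0.T@(np.array([x,y,z])/1000-o["eef_pos"])*100
    print("d",np.round(d,2),"rv",np.round(Ro.from_matrix(R0.T@R).as_rotvec(),4))
def st():
    o=observe();R=o["orientation"];print(round(o["time"],2),np.round(np.array(o["eef_pos"])*1000,1),"a",round(np.degrees(np.arctan2(R[1,0],R[0,0])),2),"F",np.round(o["contact_force"],2),"w",round(o["width"],3),"j",np.round(o["joints"],0))
E
python3 -c "
from h import *
st();go(630,-247,140,-16)"
```

```text
0.1 [243.9 492.6 210.2] a 63.66 F [ 0.2   0.7  -0.15] w 1.004 j [59. 20. 95.  0. 65. -5.]
d [-49.14  67.42   7.06] rv [6.0000e-04 9.0000e-04 1.3903e+00]
```

Call:
send_rows --deltas '[[[-49.1,67.4,7],[0,0,1.39],1],[[-49.1,67.4,7],[0,0,1.39],1],[[-49.1,67.4,7],[0,0,1.39],1],[[-49.1,67.4,7],[0,0,1.39],1],[[-49.1,67.4,7],[0,0,1.39],1],[[-49.1,67.4,7],[0,0,1.39],1],[[-49.1,67.4,7],[0,0,1.39],1],[[-49.1,67.4,7],[0,0,1.39],1],[[-49.1,67.4,7],[0,0,1.39],1],[[-49.1,67.4,7],[0,0,1.39],1]]'

```text
time: 0.93
eef_pos: [0.4367, 0.1228, 0.1756]
orientation: [[0.989, -0.145, -0.0], [-0.145, -0.989, 0.0], [-0.0, 0.0, -1.0]]
contact_force: [0.5, 0.3, 0.4]
width: 1.001
```

```bash
python3 -c "
from h import *
st();go(630,-247,140,-16)"
```

```text
0.93 [436.7 122.8 175.6] a -8.32 F [0.47 0.31 0.36] w 1.001 j [ 10.  13. 110.   0.  57.  18.]
d [24.48 33.8   3.56] rv [0.000e+00 1.000e-04 1.341e-01]
```

Call:
send_rows --deltas '[[[24.5,33.8,3.5],[0,0,0.134],1],[[24.5,33.8,3.5],[0,0,0.134],1],[[24.5,33.8,3.5],[0,0,0.134],1],[[24.5,33.8,3.5],[0,0,0.134],1],[[24.5,33.8,3.5],[0,0,0.134],1],[[24.5,33.8,3.5],[0,0,0.134],1],[[24.5,33.8,3.5],[0,0,0.134],1],[[24.5,33.8,3.5],[0,0,0.134],1],[[24.5,33.8,3.5],[0,0,0.134],1],[[24.5,33.8,3.5],[0,0,0.134],1]]'

```text
time: 1.77
eef_pos: [0.6314, -0.2438, 0.1403]
orientation: [[0.963, -0.27, -0.001], [-0.27, -0.963, 0.0], [-0.001, -0.0, -1.0]]
contact_force: [0.5, 0.6, -0.4]
width: 1.002
```

```bash
python3 -c "
from h import *
st();go(630,-247,37,-16)"
```

```text
1.77 [ 631.4 -243.8  140.3] a -15.65 F [ 0.52  0.55 -0.35] w 1.002 j [-25.  37.  78.   0.  65.  -9.]
d [-0.04  0.35 10.33] rv [-0.0002  0.0007  0.0061]
```

Call:
send_rows --deltas '[[[0,0.3,2],[0,0,0],1],[[0,0.3,4],[0,0,0],1],[[0,0.3,6],[0,0,0],1],[[0,0.3,8],[0,0,0],1],[[0,0.3,9.3],[0,0,0],1],[[0,0.3,10.3],[0,0,0],1],[[0,0.3,10.3],[0,0,0],1],[[0,0.3,10.3],[0,0,0],0.2],[[0,0.3,10.3],[0,0,0],0.2],[[0,0.3,10.3],[0,0,0],0.2]]' --squeeze 25

```text
time: 2.6
eef_pos: [0.6309, -0.245, 0.0392]
orientation: [[0.963, -0.27, 0.002], [-0.27, -0.963, -0.001], [0.002, 0.0, -1.0]]
contact_force: [-0.7, 0.0, 0.9]
width: 0.835
```

```bash
python3 -c "
from h import *
st()"
```

```text
2.6 [ 630.9 -245.    39.2] a -15.64 F [-0.66  0.02  0.94] w 0.835 j [-25.  44.  81.  -0.  55. -10.]
```

Close fully, then lift.

Call:
send_rows --deltas '[[[0,0,0],[0,0,0],0],[[0,0,0],[0,0,0],-0.3],[[0,0,0],[0,0,0],-0.3],[[0,0,0],[0,0,0],-0.3],[[0,0,0],[0,0,0],-0.3],[[0,0,0],[0,0,0],-0.3],[[0,0,0],[0,0,0],-0.3],[[0,0,0],[0,0,0],-0.3],[[0,0,-2],[0,0,0],-0.3],[[0,0,-4],[0,0,0],-0.3]]'

```text
time: 3.43
eef_pos: [0.6295, -0.2444, 0.0773]
orientation: [[0.963, -0.27, -0.002], [-0.27, -0.963, 0.001], [-0.003, -0.0, -1.0]]
contact_force: [0.8, 0.3, 0.6]
width: 0.351
```

```bash
python3 -c "
from h import *
st();go(469,-5.5,150,-91.3)"
```

```text
3.43 [ 629.5 -244.4   77.3] a -15.64 F [0.75 0.27 0.58] w 0.351 j [-25.  41.  80.  -0.  59. -10.]
d [-21.91 -18.68  -7.2 ] rv [0.0014 0.0025 1.3205]
```

The width came to 0.35, but the block needs about 0.69, so the grip missed. I need to look.

Run:
```python
from h import *
t=camera("top");s=camera("scene")
out=np.hstack([cv2.resize(t["pixels"][130:210,285:365],(400,400),interpolation=2),cv2.resize(s["pixels"][150:230,130:210],(400,400),interpolation=2)])
cv2.imwrite("pics/miss.png",out)
```

```text
(no output)
```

View pics/miss.png

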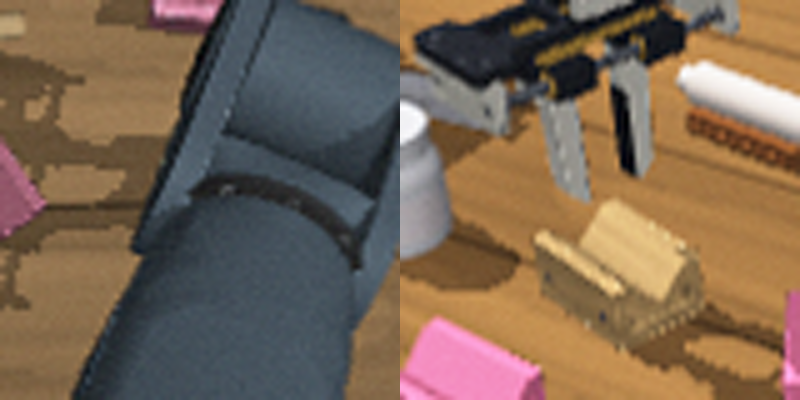

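The block is untouched and the fingers shut beside or above it. I'll compare the projected TCP with the picture.

Run:
```python
from h import *
import pickle
s=pickle.load(open("scene.pkl","rb"));t=pickle.load(open("top.pkl","rb"))
o=observe();p=o["eef_pos"];R=o["orientation"]
for k in(-.0165,.0165): print("tip proj crop px",(proj(s,p+R[:,0]*k+R[:,2]*.025)-[130,150])*5+[400,0])
for P in([.6306,-.246,0],[.6306,-.246,.044],[.62,-.25,.022]):print("block proj scene crop",(proj(s,P)-[130,150])*5+[400,0])
print(R)
```

```text
tip proj crop px [[634.23361122 217.51788191]]
tip proj crop px [[590.73193227 238.45140331]]
block proj scene crop [[623.97804764 300.3418571 ]]
block proj scene crop [[615.73700915 242.91257034]]
block proj scene crop [[625.41444129 261.8022124 ]]
[[ 9.62951936e-01 -2.69634272e-01  4.57477691e-03]
 [-2.69627034e-01 -9.62962445e-01 -2.14295998e-03]
 [ 4.98315381e-03  8.30083926e-04 -9.99987239e-01]]
```

Run:
```python
from h import *
import pickle
s=pickle.load(open("scene.pkl","rb"));t=pickle.load(open("top.pkl","rb"))
p=np.array([.24389,.49263,.21016]);x=np.array([.44377,.89614,0])
for dz in(0,.025): print([proj(s,p+x*k-[0,0,dz])[0]*1.5625 for k in(-.0465,.0465)])
st()
# same for the present picture
n=camera("scene");cv2.imwrite("pics/now.png",cv2.resize(n["pixels"][100:250,110:310],(800,600),interpolation=2))
o=observe();print(np.abs(np.array(n["R"])-s["R"]).max(),np.abs(np.array(n["t"])-s["t"]).max())
p=o["eef_pos"];R=o["orientation"]
for dz in(-.03,0,.025):print(dz,[(proj(s,p+R[:,0]*k+R[:,2]*dz)[0]-[110,100])*4 for k in(-.0165,.0165)])
```

```text
[array([689.61905325, 228.39192322]), array([733.42622763, 247.79263681])]
[array([686.86669709, 240.12775566]), array([730.05901207, 259.91183719])]
3.53 [ 631.8 -245.5   81.2] a -15.64 F [-0.03 -0.74  0.27] w 0.353 j [-25.  41.  80.   0.  59. -10.]
0.0 0.0
-0.03 [array([260.83408147, 315.44025361]), array([225.19181458, 331.79379357])]
0 [array([265.21375319, 348.55276682]), array([230.07262008, 365.17594492])]
0.025 [array([268.79457665, 375.54509604]), array([234.06204414, 392.37820978])]
```

View pics/now.png

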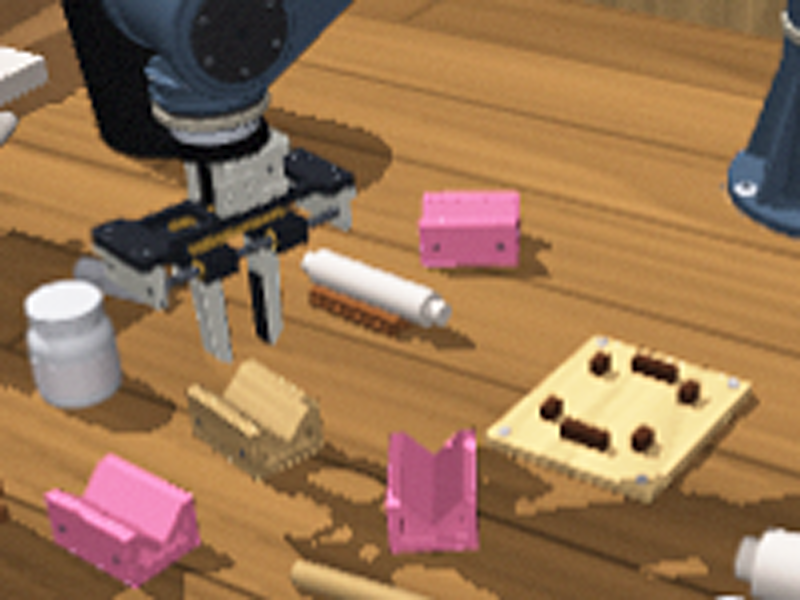

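The picture shows the fingertips at (223,358) and (268,342). The projection for tips 25 mm ahead gives (234,392) and (269,375). The tool therefore really stands about 28 mm higher than reported, and the start picture shows the same. That also explains closing above the 44 mm block without contact. I'll test this by descending to a height that is safe either way.

Call:
send_rows --deltas '[[[0,0,0],[0,0,0],1],[[0,0,0],[0,0,0],1],[[0,0,0],[0,0,0],1],[[0,0,0],[0,0,0],1],[[0,0,0],[0,0,0],1],[[0,0,0],[0,0,0],1],[[0,0,0],[0,0,0],1],[[0,0,1],[0,0,0],1],[[0,0,2],[0,0,0],1],[[0,0,2.5],[0,0,0],1]]'

```text
time: 4.42
eef_pos: [0.6294, -0.2444, 0.0508]
orientation: [[0.963, -0.27, -0.002], [-0.27, -0.963, 0.001], [-0.002, -0.0, -1.0]]
contact_force: [0.3, 0.2, 0.3]
width: 0.984
```

Call:
send_rows --deltas '[[[0,0,0.5],[0,0,0],1],[[0,0,1],[0,0,0],1],[[0,0,1.5],[0,0,0],1],[[0,0,2],[0,0,0],1],[[0,0,2.3],[0,0,0],1],[[0,0,2.6],[0,0,0],1],[[0,0,2.6],[0,0,0],1],[[0,0,2.6],[0,0,0],1],[[0,0,2.6],[0,0,0],1],[[0,0,2.6],[0,0,0],1]]'

```text
time: 5.25
eef_pos: [0.6304, -0.2448, 0.0273]
orientation: [[0.963, -0.27, 0.0], [-0.27, -0.963, -0.0], [0.001, 0.0, -1.0]]
contact_force: [0.3, 0.5, 0.8]
width: 1.001
```

Run:
```python
from h import *
st();n=camera("scene");cv2.imwrite("pics/now2.png",cv2.resize(n["pixels"][140:230,130:250],(800,600),interpolation=2))
o=observe();p=o["eef_pos"];R=o["orientation"]
for dz in(-.005,0,.025):print(dz,[(proj(n,p+R[:,0]*k+R[:,2]*dz)[0]-[130,140])*6.667 for k in(-.0465,.0465)])
```

```text
5.25 [ 630.4 -244.8   27.3] a -15.64 F [0.26 0.47 0.77] w 1.001 j [-25.  45.  81.   0.  54. -10.]
-0.005 [array([372.14011133, 372.40018903]), array([210.76873698, 452.62915021])]
0 [array([373.20716076, 381.06939359]), array([212.20963935, 461.47575497])]
0.025 [array([378.48809629, 423.91148944]), array([219.33783457, 505.17109906])]
```

View pics/now2.png

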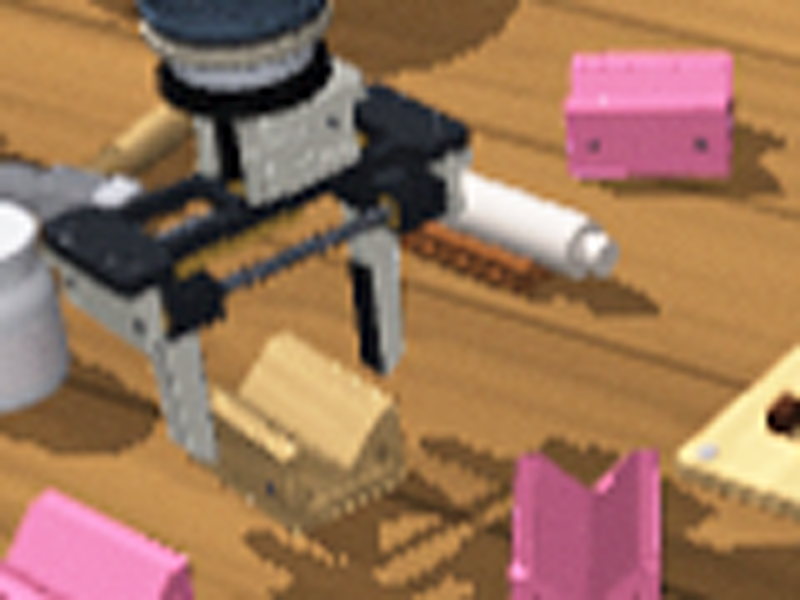

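Tips are at (200,458) and (383,368), straddling the block near its mid-height or higher. Nothing was touched, which a tip at z = 2 mm would not look like. I close here to confirm.

Call:
send_rows --deltas '[[[0,0,0],[0,0,0],0.2],[[0,0,0],[0,0,0],0.2],[[0,0,0],[0,0,0],0.2],[[0,0,0],[0,0,0],0.2],[[0,0,0],[0,0,0],0.2],[[0,0,0],[0,0,0],0.2],[[0,0,0],[0,0,0],0.2],[[0,0,0],[0,0,0],0.2],[[0,0,0],[0,0,0],0.2],[[0,0,0],[0,0,0],0.2]]' --squeeze 10

```text
time: 6.13
eef_pos: [0.6303, -0.2448, 0.027]
orientation: [[0.963, -0.27, 0.0], [-0.27, -0.963, -0.0], [0.0, -0.0, -1.0]]
contact_force: [1.0, -0.3, 0.8]
width: 0.685
```

```bash
python3 -c "
from h import *
st()"
```

```text
6.13 [ 630.3 -244.8   27. ] a -15.64 F [ 0.97 -0.29  0.85] w 0.685 j [-25.  45.  81.   0.  54. -10.]
```

Gripped: width 0.685 × 93 = 64 mm, so the height offset is real. The tips are only about 12 mm down the block, so I open a little, go 16 mm deeper and regrip.

Call:
send_rows --deltas '[[[0,0,0],[0,0,0],0.8],[[0,0,0],[0,0,0],0.8],[[0,0,0],[0,0,0],0.8],[[0,0,0.4],[0,0,0],0.8],[[0,0,0.8],[0,0,0],0.8],[[0,0,1.2],[0,0,0],0.8],[[0,0,1.6],[0,0,0],0.8],[[0,0,1.6],[0,0,0],0.8],[[0,0,1.6],[0,0,0],0.8],[[0,0,1.6],[0,0,0],0.2]]' --squeeze 25

```text
time: 6.97
eef_pos: [0.6303, -0.2448, 0.011]
orientation: [[0.963, -0.27, 0.0], [-0.27, -0.963, -0.0], [0.0, 0.0, -1.0]]
contact_force: [0.1, 0.1, 0.2]
width: 0.866
```

Call:
send_rows --deltas '[[[0,0,0],[0,0,0],0.2],[[0,0,0],[0,0,0],0.2],[[0,0,0],[0,0,0],0.2],[[0,0,0],[0,0,0],0.2],[[0,0,0],[0,0,0],0.2],[[0,0,0],[0,0,0],0.2],[[0,0,-1],[0,0,0],0.2],[[0,0,-3],[0,0,0],0.2],[[0,0,-6],[0,0,0],0.2],[[0,0,-9],[0,0,0],0.2]]'

```text
time: 7.8
eef_pos: [0.6294, -0.2443, 0.1016]
orientation: [[0.963, -0.27, -0.002], [-0.27, -0.963, 0.001], [-0.002, -0.0, -1.0]]
contact_force: [0.1, -1.6, -2.2]
width: 0.689
```

```bash
python3 -c "
from h import *
st();go(469,-5.5,115,-91.3)"
```

```text
7.8 [ 629.4 -244.3  101.6] a -15.64 F [ 0.1  -1.58 -2.19] w 0.689 j [-25.  40.  79.   0.  61. -10.]
d [-21.89 -18.68  -1.29] rv [1.2000e-03 2.2000e-03 1.3205e+00]
```

Lifted (Fz −2.2 N). I carry it to hover over the pocket.

Call:
send_rows --deltas '[[[-21.9,-18.7,-1.3],[0,0,1.32],0.2],[[-21.9,-18.7,-1.3],[0,0,1.32],0.2],[[-21.9,-18.7,-1.3],[0,0,1.32],0.2],[[-21.9,-18.7,-1.3],[0,0,1.32],0.2],[[-21.9,-18.7,-1.3],[0,0,1.32],0.2],[[-21.9,-18.7,-1.3],[0,0,1.32],0.2],[[-21.9,-18.7,-1.3],[0,0,1.32],0.2],[[-21.9,-18.7,-1.3],[0,0,1.32],0.2],[[-21.9,-18.7,-1.3],[0,0,1.32],0.2],[[-21.9,-18.7,-1.3],[0,0,1.32],0.2]]'

```text
time: 8.63
eef_pos: [0.4695, -0.005, 0.1146]
orientation: [[0.044, -0.999, 0.0], [-0.999, -0.044, -0.0], [0.0, -0.0, -1.0]]
contact_force: [0.6, -0.7, -2.4]
width: 0.684
```

```bash
python3 -c "
from h import *
st();go(469,-5.5,61,-91.3)"
```

```text
8.63 [469.5  -5.  114.6] a -87.5 F [ 0.62 -0.71 -2.4 ] w 0.684 j [ -6.  20. 111.  -0.  49.  81.]
d [0.05 0.05 5.36] rv [-0.0005 -0.0001  0.0663]
```

Call:
send_rows --deltas '[[[0,0,1],[0,0,0.066],0.2],[[0,0,2],[0,0,0.066],0.2],[[0,0,3],[0,0,0.066],0.2],[[0,0,4],[0,0,0.066],0.2],[[0,0,5],[0,0,0.066],0.2],[[0,0,5.4],[0,0,0.066],0.2],[[0,0,5.4],[0,0,0.066],0.2],[[0,0,5.4],[0,0,0.066],0.2],[[0,0,5.4],[0,0,0.066],0.2],[[0,0,5.4],[0,0,0.066],0.2]]'

```text
time: 9.47
eef_pos: [0.4701, -0.0056, 0.0604]
orientation: [[-0.017, -1.0, 0.001], [-1.0, 0.017, -0.0], [0.0, -0.001, -1.0]]
contact_force: [0.3, 0.8, -3.4]
width: 0.689
```

Run:
```python
from h import *
st();n=camera("scene");t=camera("top")
im=n["pixels"].copy()
out=np.hstack([cv2.resize(im[130:230,220:320],(400,400),interpolation=2),cv2.resize(t["pixels"][165:265,210:310],(400,400),interpolation=2)])
cv2.imwrite("pics/hover.png",out)
# predicted block corners (bottom z=50, top z=94) in scene crop
p=np.array([.469,-.0055]);a=np.radians(-1.3);ux=np.array([np.cos(a),np.sin(a)]);uy=np.array([-ux[1],ux[0]])
for z in(.05,.094):
    print(z,[tuple(np.round((proj(n,[*(p+ux*i*.045+uy*j*.032),z])[0]-[220,130])*4)) for i,j in((1,1),(1,-1),(-1,1),(-1,-1))])
```

```text
9.47 [470.1  -5.6  60.4] a -90.99 F [ 0.27  0.81 -3.39] w 0.689 j [ -6.  25. 113.  -0.  42.  85.]
0.05 [(np.float64(189.0), np.float64(287.0)), (np.float64(118.0), np.float64(264.0)), (np.float64(245.0), np.float64(232.0)), (np.float64(175.0), np.float64(211.0))]
0.094 [(np.float64(189.0), np.float64(239.0)), (np.float64(116.0), np.float64(216.0)), (np.float64(246.0), np.float64(184.0)), (np.float64(175.0), np.float64(164.0))]
```

View pics/hover.png

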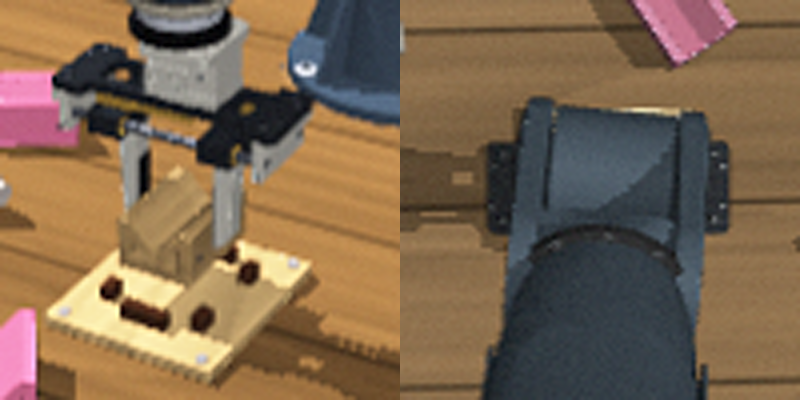

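The block hovers over the board, with its near bottom corners at about (122,258) and (190,282), a few pixels above the prediction. I take one tighter crop for accurate corners.

Run:
```python
from h import *
n=camera("scene");np.save("hover.npy",n["pixels"])
cv2.imwrite("pics/hover2.png",cv2.resize(n["pixels"][170:214,242:298],(784,616),interpolation=cv2.INTER_CUBIC)[:600])
p=np.array([.4695,-.0056]);a=np.radians(-1.);ux=np.array([np.cos(a),np.sin(a)]);uy=np.array([-ux[1],ux[0]])
for z in(.0494,.0934):
    print(z,[tuple(np.round((proj(n,[*(p+ux*i*.045+uy*j*.032),z])[0]-[242,170]+.5)*14)) for i,j in((1,1),(1,-1),(-1,1),(-1,-1))])
print("vee bottom",[tuple(np.round((proj(n,[*(p+ux*i*.045),.0714])[0]-[242,170]+.5)*14)) for i in (1,-1)])
```

```text
0.0494 [(np.float64(361.0), np.float64(456.0)), (np.float64(109.0), np.float64(376.0)), (np.float64(555.0), np.float64(261.0)), (np.float64(311.0), np.float64(188.0))]
0.0934 [(np.float64(361.0), np.float64(285.0)), (np.float64(105.0), np.float64(207.0)), (np.float64(558.0), np.float64(95.0)), (np.float64(310.0), np.float64(25.0))]
vee bottom [(np.float64(233.0), np.float64(331.0)), (np.float64(432.0), np.float64(143.0))]
```

View pics/hover2.png

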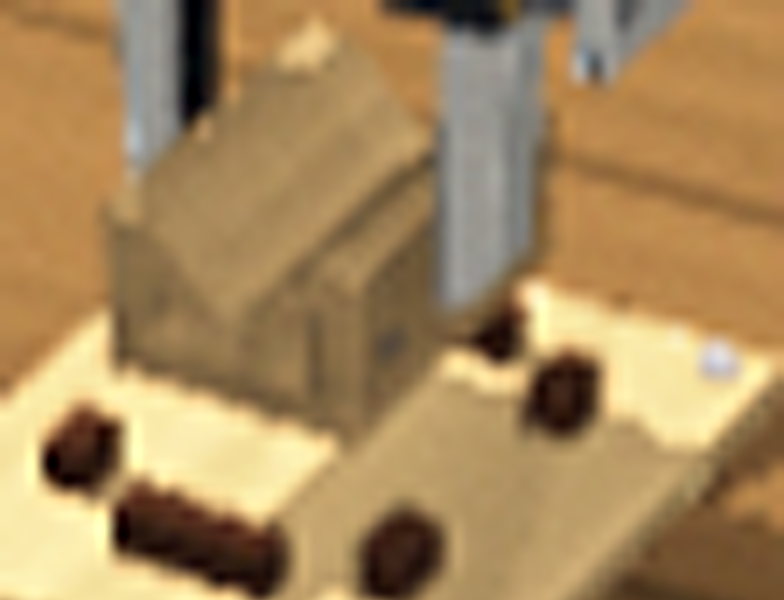

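Run:
```python
from h import *
n=camera("scene");im=np.load("hover.npy")
p=np.array([.4684,-.0054]);a=np.radians(-1.2);ux=np.array([np.cos(a),np.sin(a)]);uy=np.array([-ux[1],ux[0]])
m=(im.max(2)<95).astype(np.uint8);k=np.zeros_like(m);k[170:216,235:300]=m[170:216,235:300]
N,l,st_,ce=cv2.connectedComponentsWithStats(k)
for i in range(1,N):
    if st_[i,4]>6: print(st_[i,4],np.round((ce[i]-[242,170]+.5)*14))
for i in(1,-1):
  for j in(1,-1):
    C=[[*(p+ux*(i*.0375+u*.009)+uy*(j*.0415+v*.006)),z] for u in(1,-1) for v in(1,-1) for z in(.012,.026)]
    q=(proj(n,C)-[242,170]+.5)*14
    h=cv2.convexHull(q.astype(np.float32));M=cv2.moments(h);print(i,j,"pred centroid",round(M["m10"]/M["m00"]),round(M["m01"]/M["m00"]), "bbox",q.min(0).round(),q.max(0).round(), "bottom z only mean",q[::2].mean(0).round())
st()
```

```text
24 [202.  57.]
15 [461.  15.]
11 [497. 337.]
19 [560. 400.]
20 [ 80. 456.]
52 [199. 544.]
27 [398. 559.]
29 [706. 612.]
1 1 pred centroid 418 563 bbox [374. 509.] [462. 617.] bottom z only mean [418. 589.]
1 -1 pred centroid 97 458 bbox [ 52. 405.] [141. 511.] bottom z only mean [ 98. 483.]
-1 1 pred centroid 577 397 bbox [535. 346.] [620. 449.] bottom z only mean [577. 423.]
-1 -1 pred centroid 264 301 bbox [222. 251.] [306. 351.] bottom z only mean [264. 326.]
9.67 [469.9  -5.6  60.2] a -91.0 F [-0.53 -0.62 -2.69] w 0.687 j [ -6.  25. 113.   0.  42.  85.]
```

The board's stops sit about 1.3 px left of the top-view prediction, while the block matches. Relative to the board, the block should go about +x and −y by 2–3 mm. I apply (+2,−2.5) mm and lower to just above the stops.

```bash
python3 -c "
from h import *
go(472,-8,44,-91.3)"
```

```text
d [ 0.23 -0.21  1.62] rv [-0.0005 -0.      0.0053]
```

Call:
send_rows --deltas '[[[0.1,-0.1,0.4],[0,0,0.005],0.2],[[0.23,-0.2,0.8],[0,0,0.005],0.2],[[0.23,-0.2,1.2],[0,0,0.005],0.2],[[0.23,-0.2,1.6],[0,0,0.005],0.2],[[0.23,-0.2,1.6],[0,0,0.005],0.2],[[0.23,-0.2,1.6],[0,0,0.005],0.2],[[0.23,-0.2,1.6],[0,0,0.005],0.2],[[0.23,-0.2,1.6],[0,0,0.005],0.2],[[0.23,-0.2,1.6],[0,0,0.005],0.2],[[0.23,-0.2,1.6],[0,0,0.005],0.2]]'

```text
time: 10.5
eef_pos: [0.4718, -0.0079, 0.0441]
orientation: [[-0.022, -1.0, 0.0], [-1.0, 0.022, -0.0], [0.0, -0.0, -1.0]]
contact_force: [-1.0, 0.3, -1.7]
width: 0.687
```

Run:
```python
from h import *
st();n=camera("scene");np.save("hover.npy",n["pixels"])
cv2.imwrite("pics/hover3.png",cv2.resize(n["pixels"][172:216,242:298],(784,616),interpolation=cv2.INTER_CUBIC)[:600])
p=np.array([.472,-.008]);a=np.radians(-1.2);ux=np.array([np.cos(a),np.sin(a)]);uy=np.array([-ux[1],ux[0]])
f=lambda P:tuple(((proj(n,P)[0]-[242,172]+.5)*14).round())
for z in(.033,.077):
    print(z,[f([*(p+ux*i*.045+uy*j*.032),z]) for i,j in((1,1),(1,-1),(-1,1),(-1,-1))])
```

```text
10.5 [471.8  -7.9  44.1] a -91.29 F [-1.02  0.26 -1.73] w 0.687 j [ -7.  27. 113.   0.  40.  85.]
0.033 [(np.float64(346.0), np.float64(492.0)), (np.float64(96.0), np.float64(411.0)), (np.float64(540.0), np.float64(296.0)), (np.float64(298.0), np.float64(222.0))]
0.077 [(np.float64(345.0), np.float64(324.0)), (np.float64(91.0), np.float64(245.0)), (np.float64(543.0), np.float64(132.0)), (np.float64(296.0), np.float64(61.0))]
```

View pics/hover3.png

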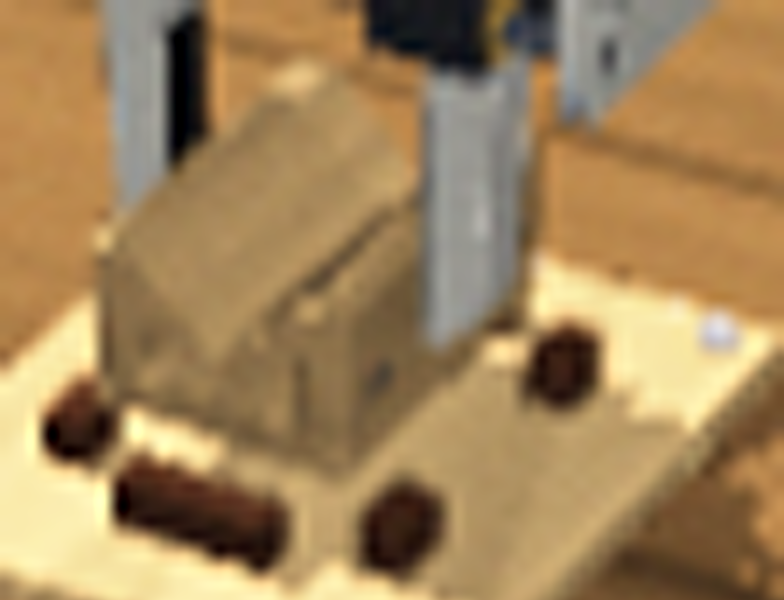

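The block sits squarely between the stops: its bottom corners (105,395) and (340,472) are symmetric about the stop blobs. I lower slowly past the stop tops, watching force.

Call:
send_rows --deltas '[[[0,0,0.3],[0,0,0],0.2],[[0,0,0.6],[0,0,0],0.2],[[0,0,0.7],[0,0,0],0.2],[[0,0,0.8],[0,0,0],0.2],[[0,0,0.9],[0,0,0],0.2],[[0,0,1.0],[0,0,0],0.2],[[0,0,1.1],[0,0,0],0.2],[[0,0,1.1],[0,0,0],0.2],[[0,0,1.1],[0,0,0],0.2],[[0,0,1.1],[0,0,0],0.2]]'

```text
time: 11.38
eef_pos: [0.4718, -0.008, 0.033]
orientation: [[-0.022, -1.0, 0.0], [-1.0, 0.022, -0.0], [0.0, -0.0, -1.0]]
contact_force: [0.0, 1.1, -3.1]
width: 0.687
```

Call:
send_rows --deltas '[[[0,0,0.2],[0,0,0],0.2],[[0,0,0.3],[0,0,0],0.2],[[0,0,0.4],[0,0,0],0.2],[[0,0,0.5],[0,0,0],0.2],[[0,0,0.6],[0,0,0],0.2],[[0,0,0.7],[0,0,0],0.2],[[0,0,0.8],[0,0,0],0.2],[[0,0,0.9],[0,0,0],0.2],[[0,0,0.9],[0,0,0],0.2],[[0,0,0.9],[0,0,0],0.2]]'

```text
time: 12.22
eef_pos: [0.4717, -0.0079, 0.0239]
orientation: [[-0.022, -1.0, -0.0], [-1.0, 0.022, 0.0], [-0.0, 0.0, -1.0]]
contact_force: [0.3, 0.3, -3.0]
width: 0.688
```

Call:
send_rows --deltas '[[[0,0,0.05],[0,0,0],0.2],[[0,0,0.1],[0,0,0],0.2],[[0,0,0.15],[0,0,0],0.2],[[0,0,0.15],[0,0,0],0.2],[[0,0,0.15],[0,0,0],0.2],[[0,0,0.15],[0,0,0],0.2],[[0,0,0.15],[0,0,0],0.2],[[0,0,0.15],[0,0,0],0.2],[[0,0,0.15],[0,0,0],0.2],[[0,0,0.15],[0,0,0],0.2]]'

```text
time: 13.05
eef_pos: [0.4718, -0.0079, 0.0231]
orientation: [[-0.022, -1.0, 0.0], [-1.0, 0.022, -0.0], [0.0, -0.0, -1.0]]
contact_force: [-3.0, -0.2, 8.3]
width: 0.689
```

Contact at TCP z = 23.1 mm, exactly 12 mm above the table grasp, so the block stands on the board inside the stops. Release and rise.

Call:
send_rows --deltas '[[[0,0,0],[0,0,0],0.5],[[0,0,0],[0,0,0],1],[[0,0,0],[0,0,0],1],[[0,0,0],[0,0,0],1],[[0,0,0],[0,0,0],1],[[0,0,0],[0,0,0],1],[[0,0,0],[0,0,0],1],[[0,0,-2],[0,0,0],1],[[0,0,-5],[0,0,0],1],[[0,0,-9],[0,0,0],1]]'

```text
time: 13.88
eef_pos: [0.4702, -0.0078, 0.1119]
orientation: [[-0.023, -1.0, -0.004], [-1.0, 0.023, 0.001], [-0.0, 0.004, -1.0]]
contact_force: [0.4, 0.3, -0.8]
width: 1.0
```

```bash
python3 -c "
from h import *
st();go(609.5,250,115,5.4)"
```

```text
13.88 [470.2  -7.8 111.9] a -91.29 F [ 0.36  0.29 -0.82] w 1.0 j [ -7.  20. 111.  -0.  49.  85.]
d [-26.09 -13.34  -0.36] rv [ 0.003   0.0041 -1.6876]
```

Call:
send_rows --deltas '[[[-26.1,-13.3,-0.3],[0,0,-1.688],1],[[-26.1,-13.3,-0.3],[0,0,-1.688],1],[[-26.1,-13.3,-0.3],[0,0,-1.688],1],[[-26.1,-13.3,-0.3],[0,0,-1.688],1],[[-26.1,-13.3,-0.3],[0,0,-1.688],1],[[-26.1,-13.3,-0.3],[0,0,-1.688],1],[[-26.1,-13.3,-0.3],[0,0,-1.688],1],[[-26.1,-13.3,-0.3],[0,0,-1.688],1],[[-26.1,-13.3,-0.3],[0,0,-1.688],1],[[-26.1,-13.3,-0.3],[0,0,-1.688],1]]'

```text
time: 14.72
eef_pos: [0.6104, 0.2507, 0.1148]
orientation: [[0.944, -0.33, -0.001], [-0.33, -0.944, -0.0], [-0.001, 0.001, -1.0]]
contact_force: [-0.2, -0.5, -0.0]
width: 1.0
```

Run:
```python
from h import *
st();go(609.5,250,60,5.4)
n=camera("top")
# V-block in the pocket: uncovered view of the board
cv2.imwrite("pics/placed.png",cv2.resize(n["pixels"][185:250,230:295],(600,600),interpolation=2))
```

```text
14.72 [610.4 250.7 114.8] a -19.24 F [-0.21 -0.53 -0.04] w 1.0 j [18. 37. 82. -0. 61. 38.]
d [-0.05  0.1   5.48] rv [ 4.000e-04  7.000e-04 -4.301e-01]
```

View pics/placed.png

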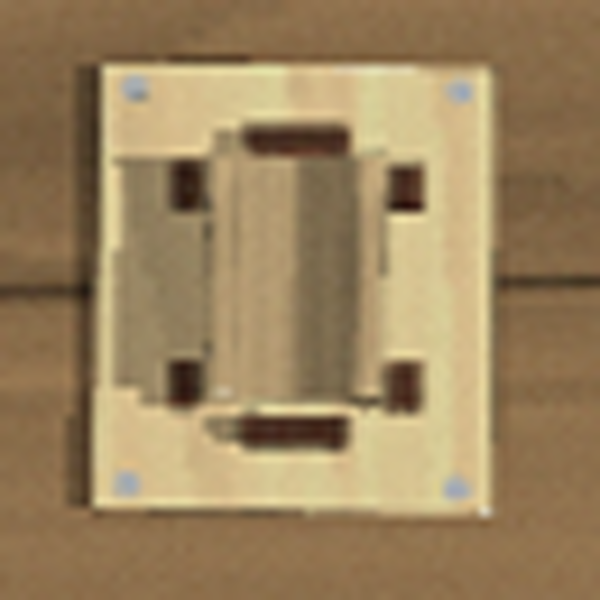

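The top view shows the V-block flat in the pocket, enclosed by all six stops; its edges span about x 210–385 and y 155–405. Next I turn and come down over the thick colonnette.

Call:
send_rows --deltas '[[[0,0.1,0],[0,0,-0.12],1],[[0,0.1,0],[0,0,-0.24],1],[[0,0.1,1],[0,0,-0.36],1],[[0,0.1,2],[0,0,-0.43],1],[[0,0.1,4],[0,0,-0.43],1],[[0,0.1,5.5],[0,0,-0.43],1],[[0,0.1,5.5],[0,0,-0.43],1],[[0,0.1,5.5],[0,0,-0.43],1],[[0,0.1,5.5],[0,0,-0.43],1],[[0,0.1,5.5],[0,0,-0.43],1]]'

```text
time: 15.6
eef_pos: [0.6109, 0.2492, 0.0617]
orientation: [[0.996, 0.086, 0.002], [0.086, -0.996, 0.001], [0.002, -0.0, -1.0]]
contact_force: [0.6, -1.0, 0.2]
width: 1.003
```

Run:
```python
from h import *
st();go(609.5,250,18,5.4)
n=camera("scene")
cv2.imwrite("pics/col.png",cv2.resize(n["pixels"][180:280,270:390],(720,600),interpolation=2))
```

```text
15.6 [610.9 249.2  61.7] a 4.92 F [ 0.64 -0.97  0.18] w 1.003 j [18. 41. 83. -0. 56. 13.]
d [-0.14 -0.09  4.37] rv [-0.0004 -0.0017 -0.0083]
```

View pics/col.png

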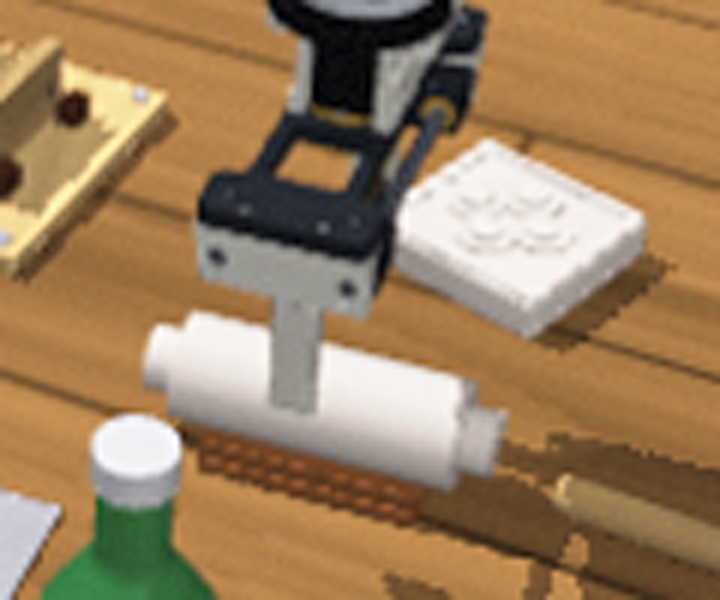

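Run:
```python
from h import *
n=camera("scene");f=lambda P:((proj(n,P)[0]-[270,180]+.5)*6).round()
o=observe();p=np.array(o["eef_pos"]);R=np.array(o["orientation"])
for z in(.062,.068,.074):
  print("tip pred",z,f([*(p+R[:,0]*.064)[:2],z]), f([*(p+R[:,0]*.0465)[:2],z]),"want (295,410)")
print("col pred",f([.6094,.25,.033]),f([.6094,.25,.036]),f([.6094,.26,.033]),"shaft seen (319,399)")
```

```text
tip pred 0.062 [286. 443.] [298. 418.] want (295,410)
tip pred 0.068 [286. 432.] [299. 408.] want (295,410)
tip pred 0.074 [287. 422.] [300. 397.] want (295,410)
col pred [328. 404.] [329. 399.] [349. 411.] shaft seen (319,399)
```

Seen against the prediction, the colonnette lies about 4–5 mm further to −y relative to the gripper, the same sign as at the pocket. I target (611,245.5,18).

Call:
send_rows --deltas '[[[0,0.35,0.8],[0,0,-0.008],1],[[0,0.35,1.6],[0,0,-0.008],1],[[0,0.35,2.4],[0,0,-0.008],1],[[0,0.35,3.0],[0,0,-0.008],1],[[0,0.35,3.5],[0,0,-0.008],1],[[0,0.35,3.9],[0,0,-0.008],1],[[0,0.35,4.2],[0,0,-0.008],1],[[0,0.35,4.35],[0,0,-0.008],1],[[0,0.35,4.35],[0,0,-0.008],1],[[0,0.35,4.35],[0,0,-0.008],1]]' --squeeze 6

```text
time: 16.53
eef_pos: [0.6106, 0.2456, 0.0171]
orientation: [[0.996, 0.095, 0.0], [0.095, -0.996, 0.0], [0.0, -0.0, -1.0]]
contact_force: [-0.7, 0.9, 0.8]
width: 1.0
```

Call:
send_rows --deltas '[[[0,0,0],[0,0,0],0.5],[[0,0,0],[0,0,0],0.3],[[0,0,0],[0,0,0],0.2],[[0,0,0],[0,0,0],0.1],[[0,0,0],[0,0,0],0.0],[[0,0,0],[0,0,0],-0.1],[[0,0,0],[0,0,0],-0.1],[[0,0,0],[0,0,0],-0.1],[[0,0,0],[0,0,0],-0.1],[[0,0,0],[0,0,0],-0.1]]' --squeeze 6

```text
time: 17.37
eef_pos: [0.609, 0.2454, 0.0168]
orientation: [[0.996, 0.095, -0.004], [0.095, -0.996, -0.001], [-0.004, 0.0, -1.0]]
contact_force: [-7.8, -0.9, 5.3]
width: 0.531
```

```bash
python3 -c "
from h import *
st()"
```

```text
17.37 [609.  245.4  16.8] a 5.43 F [-7.85 -0.93  5.33] w 0.531 j [18. 44. 84.  0. 51. 12.]
```

Gripped: 0.531 × 93 = 49.4 mm. A side force of −7.9 N says the rod centre lies about 2 mm towards −x, so I ease over, tighten and lift.

Call:
send_rows --deltas '[[[-0.1,0,0],[0,0,0],-0.1],[[-0.2,0,0],[0,0,0],-0.1],[[-0.2,0,0],[0,0,0],-0.1],[[-0.2,0,0],[0,0,0],-0.1],[[-0.2,0,0],[0,0,0],-0.1],[[-0.2,0,0],[0,0,0],-0.1],[[-0.2,0,0],[0,0,0],-0.1],[[-0.2,0,0],[0,0,0],-0.1],[[-0.2,0,0],[0,0,0],-0.1],[[-0.2,0,0],[0,0,0],-0.1]]' --squeeze 30

```text
time: 18.2
eef_pos: [0.6085, 0.2454, 0.0169]
orientation: [[0.996, 0.095, -0.0], [0.095, -0.996, -0.0], [-0.0, 0.0, -1.0]]
contact_force: [-0.1, 0.1, -2.9]
width: 0.528
```

```bash
python3 -c "
from h import *
st()"
```

```text
18.2 [608.5 245.4  16.9] a 5.43 F [-0.14  0.11 -2.91] w 0.528 j [18. 44. 85. -0. 51. 12.]
```

Call:
send_rows --deltas '[[[0,0,-1],[0,0,0],-0.1],[[0,0,-2],[0,0,0],-0.1],[[0,0,-3],[0,0,0],-0.1],[[0,0,-4.5],[0,0,0],-0.1],[[0,0,-6],[0,0,0],-0.1],[[0,0,-7.5],[0,0,0],-0.1],[[0,0,-9],[0,0,0],-0.1],[[0,0,-10],[0,0,0],-0.1],[[0,0,-10],[0,0,0],-0.1],[[0,0,-10],[0,0,0],-0.1]]'

```text
time: 19.03
eef_pos: [0.6087, 0.2455, 0.1176]
orientation: [[0.996, 0.095, 0.001], [0.095, -0.996, 0.0], [0.001, -0.0, -1.0]]
contact_force: [-0.4, -0.6, -2.7]
width: 0.531
```

```bash
python3 -c "
from h import *
st();go(471,-7.9,115,88.7)"
```

```text
19.03 [608.7 245.5 117.6] a 5.43 F [-0.35 -0.55 -2.68] w 0.531 j [18. 37. 82.  0. 61. 12.]
d [-16.11  23.92   0.24] rv [ 6.0000e-04 -1.1000e-03 -1.4533e+00]
```

Call:
send_rows --deltas '[[[-2,3,0.2],[0,0,-0.12],-0.1],[[-4,6,0.2],[0,0,-0.24],-0.1],[[-6,9,0.2],[0,0,-0.36],-0.1],[[-8,12,0.2],[0,0,-0.48],-0.1],[[-10,15,0.2],[0,0,-0.6],-0.1],[[-12,18,0.2],[0,0,-0.72],-0.1],[[-14,21,0.2],[0,0,-0.84],-0.1],[[-16.1,23.9,0.2],[0,0,-0.96],-0.1],[[-16.1,23.9,0.2],[0,0,-1.08],-0.1],[[-16.1,23.9,0.2],[0,0,-1.2],-0.1]]'

```text
time: 19.87
eef_pos: [0.4695, -0.0092, 0.1144]
orientation: [[0.269, 0.963, -0.002], [0.963, -0.269, 0.0], [-0.0, -0.002, -1.0]]
contact_force: [1.1, 0.8, -3.5]
width: 0.531
```

```bash
python3 -c "
from h import *
st();go(471,-7.9,75,88.7)"
```

```text
19.87 [469.5  -9.2 114.4] a 74.38 F [ 1.13  0.82 -3.53] w 0.531 j [ -7.  20. 111.  -0.  49. -81.]
d [0.17 0.11 3.94] rv [-1.500e-03  1.000e-04 -2.499e-01]
```

Call:
send_rows --deltas '[[[0.05,0,0.5],[0,0,-0.12],-0.1],[[0.1,0,1],[0,0,-0.25],-0.1],[[0.1,0,1.5],[0,0,-0.25],-0.1],[[0.1,0,2],[0,0,-0.25],-0.1],[[0.1,0,2.5],[0,0,-0.25],-0.1],[[0.1,0,3],[0,0,-0.25],-0.1],[[0.1,0,3.5],[0,0,-0.25],-0.1],[[0.1,0,3.9],[0,0,-0.25],-0.1],[[0.1,0,3.9],[0,0,-0.25],-0.1],[[0.1,0,3.9],[0,0,-0.25],-0.1]]'

```text
time: 20.7
eef_pos: [0.4711, -0.0068, 0.0758]
orientation: [[0.026, 1.0, -0.0], [1.0, -0.026, 0.0], [0.0, -0.0, -1.0]]
contact_force: [-0.4, -0.1, -2.7]
width: 0.535
```

Run:
```python
from h import *
st();go(471,-7.9,60,88.7)
n=camera("scene")
im=cv2.resize(n["pixels"][150:220,225:305],(800,700),interpolation=cv2.INTER_CUBIC)[:600]
cv2.imwrite("pics/seat.png",im)
f=lambda P:((proj(n,P)[0]-[225,150]+.5)*10).round()
o=observe();x,y,z=o["eef_pos"];a=np.radians(-1.3);ux=np.array([np.cos(a),np.sin(a)])
for e in(.08,.065,-.065,-.08): print(e,f([*(np.array([x,y])+ux*e),z+.0161]))
print("near vblock end face top corners",[f([*(np.array([.471,-.0079])+ux*.045+np.array([-ux[1],ux[0]])*j),.056]) for j in(.032,-.032)])
```

```text
20.7 [471.1  -6.8  75.8] a 88.48 F [-0.41 -0.08 -2.68] w 0.535 j [ -6.  24. 113.  -0.  44. -95.]
d [-0.11 -0.    1.58] rv [-0.0004 -0.     -0.0038]
0.08 [268. 436.]
0.065 [294. 412.]
-0.065 [504. 220.]
-0.08 [526. 199.]
near vblock end face top corners [array([418., 508.]), array([238., 451.])]
```

View pics/seat.png

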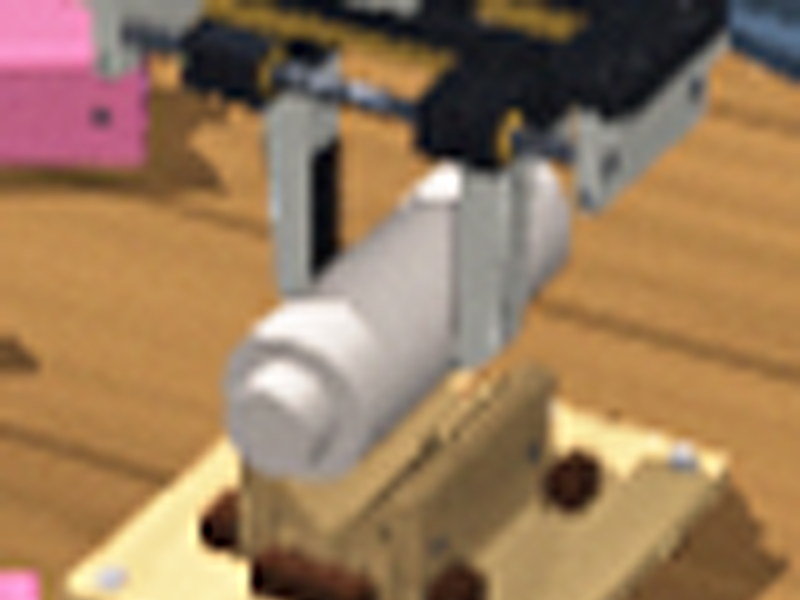

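The rod hangs above the vee with its shaft end centred at about (297,405), against a predicted (294,412), so it is centred within about 3 mm. No pictures remain. I lower and correct y by −1 mm.

Call:
send_rows --deltas '[[[-0.1,0,0.3],[0,0,-0.004],-0.1],[[-0.1,0,0.6],[0,0,-0.004],-0.1],[[-0.1,0,0.9],[0,0,-0.004],-0.1],[[-0.1,0,1.2],[0,0,-0.004],-0.1],[[-0.1,0,1.4],[0,0,-0.004],-0.1],[[-0.1,0,1.6],[0,0,-0.004],-0.1],[[-0.1,0,1.75],[0,0,-0.004],-0.1],[[-0.1,0,1.85],[0,0,-0.004],-0.1],[[-0.1,0,1.85],[0,0,-0.004],-0.1],[[-0.1,0,1.85],[0,0,-0.004],-0.1]]'

```text
time: 21.58
eef_pos: [0.4712, -0.0078, 0.0575]
orientation: [[0.022, 1.0, 0.0], [1.0, -0.022, -0.0], [0.0, 0.0, -1.0]]
contact_force: [-0.0, 0.7, -3.0]
width: 0.53
```

```bash
python3 -c "
from h import *
st()"
```

```text
21.58 [471.2  -7.8  57.5] a 88.74 F [-0.03  0.73 -3.03] w 0.53 j [ -7.  26. 113.   0.  41. -95.]
```

Call:
send_rows --deltas '[[[0,0,0.05],[0,0,0],-0.1],[[0,0,0.1],[0,0,0],-0.1],[[0,0,0.15],[0,0,0],-0.1],[[0,0,0.2],[0,0,0],-0.1],[[0,0,0.25],[0,0,0],-0.1],[[0,0,0.3],[0,0,0],-0.1],[[0,0,0.35],[0,0,0],-0.1],[[0,0,0.35],[0,0,0],-0.1],[[0,0,0.35],[0,0,0],-0.1],[[0,0,0.35],[0,0,0],-0.1]]'

```text
time: 22.42
eef_pos: [0.4711, -0.0078, 0.054]
orientation: [[0.022, 1.0, -0.0], [1.0, -0.022, -0.0], [-0.0, -0.0, -1.0]]
contact_force: [0.5, 0.5, -3.0]
width: 0.533
```

```bash
python3 -c "
from h import *
st()"
```

```text
22.42 [471.1  -7.8  54. ] a 88.74 F [ 0.49  0.51 -2.98] w 0.533 j [ -7.  26. 113.  -0.  41. -95.]
```

Call:
send_rows --deltas '[[[0,0,0.02],[0,0,0],-0.1],[[0,0,0.04],[0,0,0],-0.1],[[0,0,0.06],[0,0,0],-0.1],[[0,0,0.08],[0,0,0],-0.1],[[0,0,0.1],[0,0,0],-0.1],[[0,0,0.1],[0,0,0],-0.1],[[0,0,0.1],[0,0,0],-0.1],[[0,0,0.1],[0,0,0],-0.1],[[0,0,0.1],[0,0,0],-0.1],[[0,0,0.1],[0,0,0],-0.1]]'

```text
time: 23.25
eef_pos: [0.4713, -0.0079, 0.0534]
orientation: [[0.022, 1.0, 0.0], [1.0, -0.022, -0.0], [-0.0, 0.0, -1.0]]
contact_force: [-2.5, 0.1, 6.3]
width: 0.534
```

```bash
python3 -c "
from h import *
st()"
```

```text
23.25 [471.3  -7.9  53.4] a 88.72 F [-2.55  0.08  6.33] w 0.534 j [ -7.  26. 113.  -0.  41. -95.]
```

Contact is at z = 53.4 mm (expected 53.3) with no side force, so both faces bear evenly. Free, it read −3 N; now +6.3 N. I press slightly more, to about 10 N.

Call:
send_rows --deltas '[[[0,0,0.01],[0,0,0],-0.1],[[0,0,0.02],[0,0,0],-0.1],[[0,0,0.03],[0,0,0],-0.1],[[0,0,0.03],[0,0,0],-0.1],[[0,0,0.03],[0,0,0],-0.1],[[0,0,0.03],[0,0,0],-0.1],[[0,0,0.03],[0,0,0],-0.1],[[0,0,0.03],[0,0,0],-0.1],[[0,0,0.03],[0,0,0],-0.1],[[0,0,0.03],[0,0,0],-0.1]]'

```text
time: 24.08
eef_pos: [0.4713, -0.0079, 0.0533]
orientation: [[0.022, 1.0, 0.001], [1.0, -0.022, -0.0], [-0.0, 0.001, -1.0]]
contact_force: [-2.8, -0.4, 10.2]
width: 0.528
```

Run:
```python
from h import *
st();print(observe()["ft_torque"])
# numeric lengthwise check: rod ends vs board in the scene view
n=camera("scene");np.save("fin.npy",n["pixels"])
h=cv2.cvtColor(n["pixels"],cv2.COLOR_BGR2HSV)
m=biggest(((h[...,1]<50)&(h[...,2]>120)).astype(np.uint8),(238,158,290,205))
q=np.argwhere(m)[:,::-1];print("white bbox",q.min(0),q.max(0),m.sum())
a=np.radians(-1.3);ux=np.array([np.cos(a),np.sin(a)]);c0=np.array([.471,-.0079])
C=[]
for e,r in((.08,.015),(.065,.025),(-.065,.025),(-.08,.015)):
    for t in np.linspace(0,2*np.pi,24): C.append([*(c0+ux*e+np.array([-ux[1],ux[0]])*r*np.cos(t)),.0694+r*np.sin(t)])
P=proj(n,C);print("pred bbox",P.min(0),P.max(0)); print("near tenon/shaft ends pred",P[:24].min(0),P[:24].max(0),P[24:48].min(0),P[24:48].max(0))
st()
```

```text
24.08 [471.3  -7.9  53.3] a 88.72 F [-2.83 -0.38 10.21] w 0.528 j [ -7.  26. 113.   0.  41. -95.]
[-0.05369992  0.60530509 -0.22181617]
white bbox [247 166] [280 203] 657
pred bbox [246.7704849  170.49715218] [281.43087555 204.07691798]
near tenon/shaft ends pred [246.94844297 194.93428236] [255.50236056 203.6751959 ] [246.7704849 189.5944956] [260.95464305 204.07691798]
24.13 [471.4  -7.9  53.3] a 88.72 F [-3.21 -0.42  9.3 ] w 0.535 j [ -7.  26. 113.  -0.  41. -95.]
```

Call:
send_rows --deltas '[[[0,0,0],[0,0,0],-0.1],[[0,0,0],[0,0,0],-0.1],[[0,0,0],[0,0,0],-0.1],[[0,0,0],[0,0,0],-0.1],[[0,0,0],[0,0,0],-0.1],[[0,0,0],[0,0,0],-0.1],[[0,0,0],[0,0,0],-0.1],[[0,0,0],[0,0,0],-0.1],[[0,0,0],[0,0,0],-0.1],[[0,0,0],[0,0,0],-0.1]]'

```text
time: 24.97
eef_pos: [0.4713, -0.0079, 0.0533]
orientation: [[0.022, 1.0, 0.001], [1.0, -0.022, -0.0], [-0.0, 0.001, -1.0]]
contact_force: [-3.0, -1.1, 9.2]
width: 0.53
```

Run:
```python
from h import *
o=observe();st()
if 6<o["contact_force"][2]<18: print(hand_in())
```

```text
24.97 [471.3  -7.9  53.3] a 88.72 F [-3.03 -1.13  9.2 ] w 0.53 j [ -7.  26. 113.  -0.  41. -95.]
the job is handed in; nothing more can be done
None
```

The V-block stands in the pocket and was let go. The thick colonnette lies in its vee, still gripped and pressed down, and I handed the job in at about 25 s.

**Last checks that agreed**
- **Pressing force:** about 9–10 N downward, steady over the last call. I work that out to roughly 9 N on each sloping face; the face forces were not measured directly.
- **Seating height:** the colonnette touched at a tool height of 53.4 mm, against 53.3 mm expected.
- **Centring:** a measurement in the scene camera put the near end of the colonnette within about 1 pixel (about 3 mm) of where it should be.
- **V-block:** a top-view picture after release showed it inside all six stops.

**What disagreed**
- **Tool height:** the fingertips really stood about 30 mm higher than the reported position and the given tip length imply. The first grasp closed above the V-block without touching it. I saw this in the pictures, and the later grasp and contact heights fitted it.
- **Camera and robot positions:** they differed by 2–5 mm, and I corrected for this by comparing objects within one view.
- **Lengthwise side force:** about 3 N along the colonnette remained at the end.
- **Not checked:** I saw no sign of touching a bystander, but took no final picture of them. The colonnette's far end was not checked either.

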